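# Check a warm plate and its culture dish with an infrared thermometer

## Task

Take the infrared thermometer out of its cradle, carry it over the tubes and bottle, and first read the warm plate: hold it still for a second or two with the lens about 20 mm straight above the middle of the black label on the plate. Then carry it on to the open dish on the plate and finish holding it there, upright and still, with the lens over the small centre well and about 20 mm above the dish's rim; do not put it down or let go. The thermometer must not touch the plate or the dish, and everything else stays where it stands.

Things in the scene. Friction and masses are not known exactly. Their poses are not given: they have to be found in the camera images.
- thermometer_center (a point): Stick infrared thermometer, about 120 g, 145 mm long, standing lens-down in the cradle. Point on its long axis half-way up, 72.5 mm above the lens. z up the stick, +x the display face. From 40 mm above the lens to the top it is a white block 36 mm wide (y) and 24 mm thick (x): grip its narrow sides, 36 mm apart, about 105 mm above the lens, clear of the cradle. Below: round black nose, 24 mm across.
- thermometer_lens (a point): The middle of the thermometer's lens, at its bottom end on the long axis, 72.5 mm below the centre point; same axes. It looks down along -z.
- cradle: Grey docking cradle, fixed; origin at table height under its 90 mm square, 12 mm thick foot. A pocket 28 mm (x) by 40 mm (y), rim 85 mm above the table (front wall, +x, 65 mm), holds the thermometer with 2 mm of play on each side. Its block rests on a ledge 56 mm up, so the lens is 16 mm above the table; it lifts straight out by 70 mm.
- warm_plate: Slim white warm plate, fixed, 240 mm (x) by 280 mm (y), origin under its centre at table height, display strip along its +x edge. Its flat aluminium top (190 mm by 270 mm, its middle at x = -22 mm) is 32 mm above the table.
- spot_center (a point): Middle of the round matt black label, 28 mm across and flat (under 1 mm), stuck on the warm plate's aluminium top near one end; z is up.
- dish_mouth (a point): Open clear round dish, 60 mm across and 15 mm high, standing on the warm plate near its other end, with a small round well (24 mm outside, 20 mm inside, 9 mm high) in the middle. This point is the middle of the mouth at rim height, 15 mm above the plate, directly over the well; z is up.
- dish: The same open dish, 25 g, loose; origin under its centre, 15 mm below the mouth point.
- media_bottle: Bottle 42 mm across and 90 mm high, standing on the warm plate between the label and the dish (top 122 mm above the table). Origin under its centre. Leave alone.
- small_dish: Closed dish 38 mm across and 11 mm high with its lid on, on the warm plate near the bottle. Origin under its centre. Leave alone.
- tube_rack: White rack 180 mm (x) by 44 mm (y) with ten capped tubes, their caps' tops 111 mm above the table, loose, standing between the cradle and the warm plate. Origin under its centre on the table. Leave alone.
- dish_stack: Stack of four closed dishes, 62 mm across and 64 mm high, beside the cradle. Origin under its centre. Leave alone.
- lid: Dish lid lying upturned on the table on the cradle's +x side, 62 mm across and 8 mm high. Origin under its centre. Leave alone.
- forceps: Steel forceps lying on the table on the cradle's -x side, about 125 mm long and 6 mm high. Leave alone.
Mind the look-alikes: they are no part of the job. There is more than one size of the part that bears thermometer_center; the job needs the smallest.

How it is judged:
On the way:
1. the lens is held still straight above the black label, 8 to 35 mm over it, for 1 s (z of thermometer_lens in the frame of spot_center between 0.008 and 0.035 m and horizontal distance between thermometer_lens and spot_center below 0.011 m and angle between thermometer_lens's own z axis and vertical below 0.12 rad and linear speed of thermometer below 0.03 m/s and angular speed of thermometer below 0.3 rad/s and contact force between thermometer and the fingers above 0.5 N), for 1 s.
At the end, for the whole second after the job is handed in: The fingers hold the thermometer still and upright (within 0.12 rad), lens 8 to 33 mm above the open dish's rim and within 10 mm sideways of its centre, touching neither dish, plate nor bottle; the dish has moved under 6 mm, other loose things under 12 mm (z of thermometer_lens in the frame of dish_mouth between 0.008 and 0.033 m and horizontal distance between thermometer_lens and dish_mouth below 0.01 m and angle between thermometer_lens's own z axis and vertical below 0.12 rad and linear speed of thermometer below 0.03 m/s and angular speed of thermometer below 0.3 rad/s and contact force between thermometer and the fingers above 0.5 N and contact force between thermometer and dish below 0.05 N and contact force between thermometer and warm_plate below 0.05 N and contact force between thermometer and media_bottle below 0.05 N and distance of dish from where it was at the start of the episode below 0.006 m and distance of each of tube_rack, media_bottle, small_dish, dish_stack, lid, forceps from where it was at the start of the episode below 0.012 m); the arm keeps its last pose, push and grip.
It fails at once if the thermometer touches the dish (contact force between thermometer and dish above 0.2 N).
It fails at once if the thermometer touches the warm plate (contact force between thermometer and warm_plate above 0.2 N).
It fails at once if the dish is shifted (distance of dish from where it was at the start of the episode above 0.006 m).
It fails at once if something else is shifted or knocked over (distance of any of tube_rack, media_bottle, small_dish, dish_stack, lid, forceps from where it was at the start of the episode above 0.012 m or angle between any of tube_rack, media_bottle, small_dish, dish_stack, lid, forceps's own z axis and vertical above 0.3 rad).
It also fails if it takes over 58 s, if anything falls off the work surface, if the arm or the gripper's body presses on something with over 40 N, if the wrist force passes 120 N, or if a joint passes its speed limit or range.

## Robot

A 6-joint arm with a two-finger parallel gripper is mounted at the origin on the work surface. World frame = base frame: x ahead of the robot, y to its left, z up, the work surface at z = 0. Lengths are in m, angles in rad, forces in N, time in s.
With the tool pointing down it reaches from about 0.4 to 0.825 m from the base axis. Payload 7 kg.
Tool frame: the origin (TCP) lies at the very end of the fingers, on their centre line; the grasp point (between the pads) lies 19 mm behind it; z points along the fingers, y is the line along which they close (so a half turn about z gives the same grasp; the last joint's range is limited). The gripper opens to 88 mm and grips with 3 to 60 N. Pads are 19 mm wide; open, the fingers measure 130 mm over their backs; the gripper's body (78 mm by 193 mm) begins 47 mm behind the grasp point.
Start: joints at [-1.051, 0.359, 0.012, 0, -1.224, -0.288], TCP at [0.155, -0.657, 0.227] pointing down, gripper open.
Joint ranges: [-3.07, 3.07], [-1.43, 2.12], [-1.02, 1.25], [-3.03, 1.67], [-3.05, -0], [-3.03, 3.03]. Speed limits (rad/s): [2.39, 2.39, 3.01, 3.14, 3.14, 3.14].

## Interface

Orientations are given as [roll, pitch, yaw] about the fixed x, y, z axes, in that order (R = Rz(yaw) Ry(pitch) Rx(roll)).
In Python, from station import arm, vision gives the robot as it stands. The module is installed in compiled form; this text tells all that it offers.
- The arm moves only by the tool jog_arm, never from a script. Its argument "steps" is a list that holds one entry, the list of rows, each a list of 7 numbers: the closure in counts, from 0 (fully open) to 255 (shut), then the shift along the tool's x, y, z scaled (see below), then the turn, a rotation vector about the tool's x, y, z scaled (see below). In form: [[[grip, dx, dy, dz, rx, ry, rz], ...]]. A call has 1 to 8 rows; each row is the pose to reach, as a shift and turn from the pose commanded when the call began, along the tool's axes at that moment; what a row does not reach only later rows make up. The controller multiplies each number of a shift by 250 mm and each number of a turn by 45 degrees. A row lasts 1/10 s, in which the tool goes at most 50 mm and 8.59 degrees, less where a joint would pass 70% of its speed; a pose out of reach is approached as far as the arm can. A call with a number of a shift or a turn outside -1 to 1 is refused whole. A call with a gripper value outside its range is refused whole. The fingers move at their own pace and stop on an object; "newtons" is the grip in N (left out, the last holds). Time passes only in rows, so rows that repeat a pose let the fingers close. It gives the time, the measured TCP pose, the force, the opening and the grip force at its end, in the units of the state.
- arm.get_state(): the state, without advancing time (a new reading comes with each control period).
- vision.grab_frame(name): name is "scene" or "top"; returns a dict with "color" (400x640x3 uint8, red, green, blue), "vfov" (degrees; the focal length in pixels is half the picture's height over the tangent of half this angle, whatever the lens; pixels are square), "cx", "cy" (the principal point, pixels), "extrinsics" (4x4, takes a point from world to camera coordinates). Camera axes: x right, y down, z forward; pixel columns grow to the right and rows downward; lengths in m; the calibration is good to about 2 mm. A picture is of the moment at which its call begins. There is no depth.
- arm.job_done(): hands the job in; it is judged then, once.
The state is a dict: "t": time; "q": joint angles; "qd": joint speeds; "joint_efforts": joint torques, N m; "eef_pos": TCP position; "ee_rot": TCP orientation; "force": force on the tool from outside, world axes, zero at the start; "moment": the same for the moment, N m; "width": finger opening in m; "gripper_force": force on a finger pad.
Only numpy, scipy, OpenCV 4.12 (cv2) and the standard library are available. Lean on these libraries where they do the work, as an engineer would, in place of code of your own. Each camera call takes 0.05 s, during which the arm holds its last target. There are 200 camera calls.

## Working session

There is one attempt and no reset: what is moved stays moved. The work goes in short steps, Python scripts to look and compute and a tool call to move; the robot and the scene stay as the last step left them, time stands still between calls to the robot, and variables do not carry over. Pictures are saved under pics/ and viewed, at most 10 in all, crops included, and the job is handed in when it is done.

Besides the shell and the picture viewer there is one more tool, called as name([rows], argument=value, ...), one row to a line, values as JSON. jog_arm: Moves the arm, as the interface text tells. Its arguments: {"type":"object","properties":{"steps":{"type":"array","items":{"type":"array","items":{"type":"array","items":{"type":"number"}}}},"newtons":{"type":"number"}},"required":["steps"]}

```bash
mkdir -p pics
cat > h.py <<'E'
import numpy as np, cv2
from station import arm, vision
def grab(n):
    f=vision.grab_frame(n); f['f']=200/np.tan(np.radians(f['vfov'])/2); return f
def save(n,fn):
    f=grab(n); cv2.imwrite('pics/'+fn,f['color'][:,:,::-1]); return f
def ray(f,u,v,z):
    E=f['extrinsics'];R=E[:3,:3];c=-R.T@E[:3,3]
    d=R.T@np.array([(u-f['cx'])/f['f'],(v-f['cy'])/f['f'],1]); return c+d*(z-c[2])/d[2]
def proj(f,p):
    q=f['extrinsics'][:3,:3]@np.array(p)+f['extrinsics'][:3,3]; return q[:2]/q[2]*f['f']+[f['cx'],f['cy']]
E
python3 - <<'E'
from h import *
for n in('scene','top'):
    f=save(n,n+'1.png'); E=f['extrinsics']; print(n,f['f'],f['cx'],f['cy'],-E[:3,:3].T@E[:3,3]); print(E[:3,:3].round(3)); 
print(arm.get_state())
E
```

```text
scene 473.48534499687264 314.1465582001518 199.76808029700334 [ 1.3183494  -0.26060945  0.85082718]
[[ 0.318  0.948 -0.017]
 [ 0.653 -0.232 -0.721]
 [-0.687  0.218 -0.693]]
top 370.60260720955137 315.40917024971986 200.02046814360895 [ 0.49530853 -0.00547855  0.86651079]
[[-0.027 -0.999  0.022]
 [-0.996  0.025 -0.088]
 [ 0.087 -0.024 -0.996]]
{'t': 0.1, 'q': array([-1.05087622e+00,  3.59308465e-01,  1.11349391e-02, -3.23229901e-04,
       -1.22409622e+00, -2.88122590e-01]), 'qd': array([-0.00172724, -0.00269787, -0.00048429,  0.00187892,  0.00064837,
       -0.00043768]), 'joint_efforts': array([-5.44575414e-04, -5.84164882e+01,  2.93748808e+01,  7.01536372e+00,
        1.02016755e-02, -4.61206275e-05]), 'eef_pos': array([ 0.15495353, -0.65651323,  0.22571136]), 'ee_rot': array([ 3.14009362e+00, -1.27369816e-04, -2.90990510e+00]), 'force': array([-0.3221176 ,  0.65707605, -0.78948784]), 'moment': array([ 0.04307171, -0.01611938,  0.01785581]), 'gripper_force': 0.0, 'width': 0.08762315576699811}
```

View pics/scene1.png

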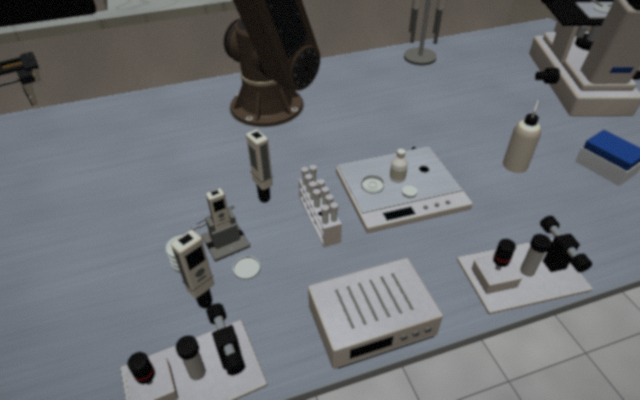

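View pics/top1.png

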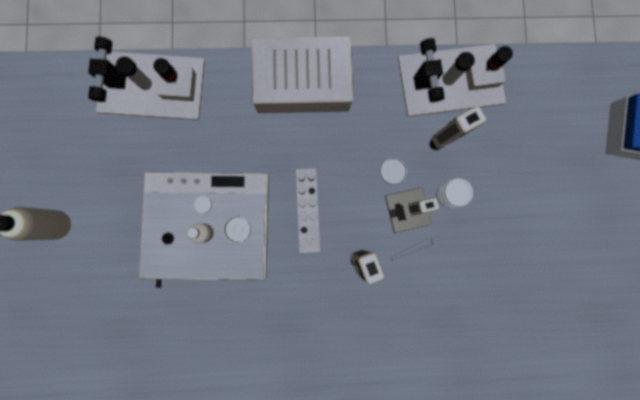

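The scene view shows the docked thermometer at about (218,210), with larger look-alikes at (260,160) and (192,265). In the top view the cradle is at (408,210), the plate at (205,226), the label at (168,238), the dish at (237,229) and the rack at (308,210). I'll zoom in next.

Run:
```python
from h import *
t=cv2.imread('pics/top1.png');s=cv2.imread('pics/scene1.png')
def c(i,u,v,w,h): return cv2.resize(i[v:v+h,u:u+w],(400,300),interpolation=cv2.INTER_CUBIC)
m=np.vstack([np.hstack([c(t,375,175,80,60),c(t,135,165,160,120)]),np.hstack([c(s,180,180,100,75),c(s,330,140,144,108)])])
cv2.imwrite('pics/m.png',m)
```

```text
(no output)
```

View pics/m.png

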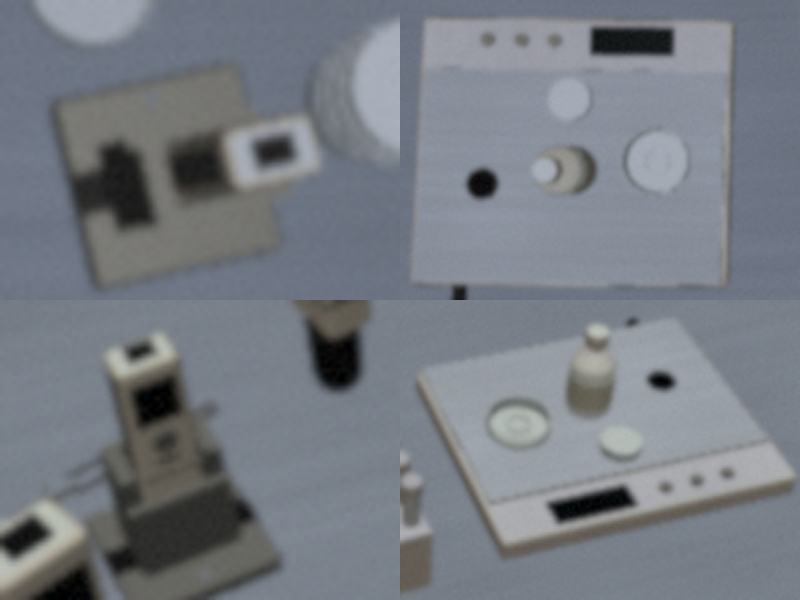

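The crops show the small thermometer upright in the cradle, with its wide side roughly along world y and its display toward +x. The top view has the thermometer top at about (429,205), the label at (168,238) and the dish rim at (238,229).

```bash
cat >> h.py <<'E'
def tri(fs,ps):
    A=[];b=[]
    for f,p in zip(fs,ps):
        E=f['extrinsics'];P=np.array([[f['f'],0,f['cx']],[0,f['f'],f['cy']],[0,0,1]])@E[:3]
        for i in(0,1):
            r=p[i]*P[2]-P[i];A.append(r[:3]/np.linalg.norm(r[:3]));b.append(-r[3]/np.linalg.norm(r[:3]))
    return np.linalg.lstsq(np.array(A),np.array(b),rcond=None)[0]
def blob(img,u,v,r,thr,dark):
    u0,v0=int(u)-r,int(v)-r
    g=cv2.cvtColor(img[v0:v0+2*r,u0:u0+2*r],cv2.COLOR_RGB2GRAY)
    m=((g<thr) if dark else (g>thr)).astype(np.uint8)
    n,l,s,c=cv2.connectedComponentsWithStats(m)
    k=1+np.argmax(s[1:,4]);return c[k]+[u0,v0],s[k]
E
python3 - <<'E'
from h import *
t=grab('top');s=grab('scene')
lt,a=blob(t['color'],168,238,11,70,True);ls,b=blob(s['color'],424,169,9,70,True)
print('label',lt,a,ls,b,ray(t,*lt,.032),ray(s,*ls,.032))
dt,ds=(237.8,229),(372.5,183.7)
print('dish',ray(t,*dt,.047),ray(s,*ds,.047))
g=cv2.cvtColor(t['color'],cv2.COLOR_RGB2GRAY)
print('topwhite',blob(t['color'],429,205,12,165,False))
P=[(x/5+375,y/5+175) for x,y in[(222,130),(310,113),(322,168),(232,190)]]
print('thtop corners',[ray(t,*p,.161)[:2].round(4) for p in P], ray(t,429.4,205,.161), ray(s,215,193.3,.161))
print('foot',[ray(t,x/5+375,y/5+175,.012)[:2].round(4) for x,y in[(55,102),(240,65),(280,245),(98,287)]])
print('plate',[ray(t,(x-400)/2.5+135,y/2.5+165,.032)[:2].round(4) for x,y in[(424,18),(733,22),(726,285),(411,285)]])
print('bottle top cap',ray(t,(545-400)/2.5+135,170/2.5+165,.122))
print('rack ends z.07',[ray(t,*p,.111)[:2].round(3) for p in[(306,175),(309,245)]])
print('small dish',ray(t,203,204,.043))
print('big thermo top', [ray(t,370,267,z).round(3) for z in(.15,.2,.25)],tri([t,s],[(370,267),(258,134)]))
print('stack',ray(t,459,193,.064))
E
```

```text
label [167.36363636 238.05050505] [ 5  6 12 11 99] [423.72727273 168.84848485] [ 5  7  8  5 33] [0.49159425 0.30545668 0.032     ] [0.49078232 0.30992168 0.032     ]
dish [0.50729544 0.14675593 0.047     ] [0.51441408 0.15041281 0.047     ]
topwhite (array([423.15789474, 206.15789474]), array([ 5,  9,  4,  9, 19], dtype=int32))
thtop corners [array([ 0.5501, -0.2224]), array([ 0.5558, -0.2569]), array([ 0.5345, -0.2604]), array([ 0.5269, -0.2251])] [ 0.54191377 -0.24138685  0.161     ] [ 0.54352968 -0.23751764  0.161     ]
foot [array([ 0.5767, -0.1907]), array([ 0.5919, -0.2783]), array([ 0.5076, -0.2926]), array([ 0.4904, -0.2069])]
plate [array([0.6407, 0.3575]), array([0.6306, 0.0798]), array([0.3956, 0.0897]), array([0.4037, 0.3656])]
bottle top cap [0.50062065 0.22150315 0.122     ]
rack ends z.07 [array([ 0.613, -0.006]), array([ 0.47 , -0.008])]
small dish [0.56458708 0.22373494 0.043     ]
big thermo top [array([ 0.426, -0.124,  0.15 ]), array([ 0.431, -0.116,  0.2  ]), array([ 0.436, -0.107,  0.25 ])] [ 0.43271899 -0.11249717  0.21039584]
stack [ 0.57308221 -0.34070106  0.064     ]
```

```bash
cat >> h.py <<'E'
from scipy.spatial.transform import Rotation as Ro
def go(x,y,z,yaw):
    s=arm.get_state();R=Ro.from_euler('xyz',s['ee_rot']);T=Ro.from_euler('xyz',[np.pi,0,yaw])
    print('t',s['t'],'pos',s['eef_pos'].round(4),'rot',s['ee_rot'].round(4),'w',s['width'],'gf',s['gripper_force'],'F',s['force'].round(2))
    print('row',(R.inv().apply(np.array([x,y,z])-s['eef_pos'])/.25).round(4),((R.inv()*T).as_rotvec()/np.radians(45)).round(4))
E
python3 -c "
from h import *
go(.542,-.241,.227,-2.964)"
```

```text
t 0.2 pos [ 0.155  -0.6567  0.226 ] rot [ 3.1406e+00 -1.0000e-04 -2.9099e+00] w 0.08804661385677749 gf 0.0 F [-0.   -0.36  0.45]
row [-1.8886  1.2628 -0.003 ] [ 0.0013 -0.0002  0.0689]
```

jog_arm([
  [[0,-0.15,0.1,0,0,0,0.02],[0,-0.3,0.2,0,0,0,0.04],[0,-0.45,0.3,0,0,0,0.069],[0,-0.6,0.4,0,0,0,0.069],[0,-0.75,0.5,0,0,0,0.069],[0,-0.9,0.6,0,0,0,0.069],[0,-0.94,0.63,0,0,0,0.069],[0,-0.94,0.63,0,0,0,0.069]],
])

```text
t: 1.0
eef_pos: [0.3488, -0.4483, 0.2267]
ee_rot: [-3.142, 0.0, -2.961]
force: [0.4, -0.3, 0.6]
width: 0.0875
gripper_force: 0.0
```

```bash
python3 -c "
from h import *
go(.542,-.241,.227,-2.964)"
```

```text
t 1.0 pos [ 0.3488 -0.4483  0.2267] rot [-3.1415e+00  3.0000e-04 -2.9610e+00] w 0.08752131731186931 gf 0.0 F [ 0.44 -0.35  0.65]
row [-9.091e-01  6.768e-01 -8.000e-04] [-0.0001  0.0004  0.0038]
```

jog_arm([
  [[0,-0.15,0.11,0,0,0,0],[0,-0.3,0.22,0,0,0,0],[0,-0.45,0.33,0,0,0,0],[0,-0.6,0.44,0,0,0,0],[0,-0.75,0.55,0,0,0,0],[0,-0.88,0.65,0,0,0,0],[0,-0.909,0.677,0,0,0,0],[0,-0.909,0.677,0,0,0,0]],
])

```text
t: 1.8
eef_pos: [0.5419, -0.2426, 0.226]
ee_rot: [3.141, -0.001, -2.963]
force: [0.2, -0.3, -0.5]
width: 0.088
gripper_force: 0.0
```

```bash
python3 -c "
from h import *
go(.542,-.241,.102,-2.964)
t=grab('top');s=grab('scene')
c=lambda i,u,v:cv2.resize(i['color'][v:v+90,u:u+80,::-1],(400,450),interpolation=cv2.INTER_CUBIC)
cv2.imwrite('pics/a.png',np.hstack([c(t,375,160),c(s,175,130)]))"
```

```text
t 1.8 pos [ 0.5419 -0.2426  0.226 ] rot [ 3.1414e+00 -9.0000e-04 -2.9627e+00] w 0.08796871820691318 gf 0.0 F [ 0.21 -0.3  -0.52]
row [-0.0019  0.0062  0.496 ] [ 0.0002 -0.0011  0.0017]
```

View pics/a.png

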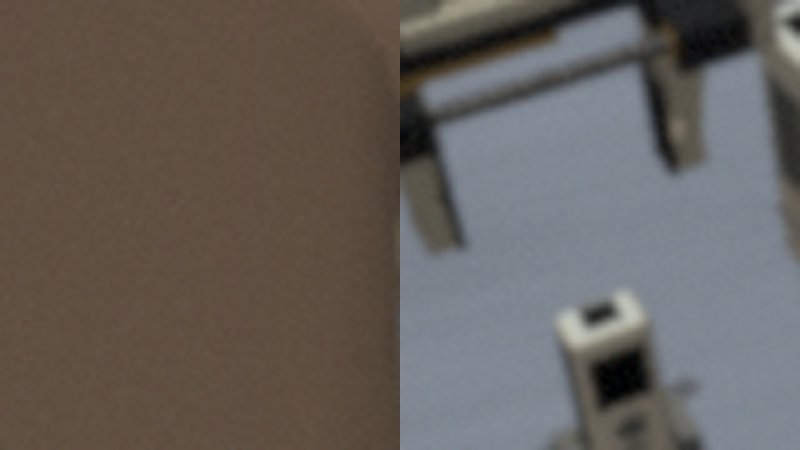

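The scene view shows the open fingers straddling the stick, tips at crop (450,245) and (680,165); the arm hides the top view. I'll descend.

jog_arm([
  [[0,-0.002,0.006,0.1,0,0,0],[0,-0.002,0.006,0.2,0,0,0],[0,-0.002,0.006,0.3,0,0,0],[0,-0.002,0.006,0.38,0,0,0],[0,-0.002,0.006,0.44,0,0,0],[0,-0.002,0.006,0.48,0,0,0],[0,-0.002,0.006,0.496,0,0,0],[0,-0.002,0.006,0.496,0,0,0]],
])

```text
t: 2.7
eef_pos: [0.5412, -0.242, 0.1025]
ee_rot: [3.142, -0.0, -2.965]
force: [-0.4, -0.1, 0.3]
width: 0.0878
gripper_force: 0.0
```

```bash
python3 -c "
from h import *
go(.542,-.241,.102,-2.964)
s=grab('scene')
cv2.imwrite('pics/b.png',cv2.resize(s['color'][140:260,150:300,::-1],(750,600),interpolation=cv2.INTER_CUBIC))"
```

```text
t 2.7 pos [ 0.5412 -0.242   0.1025] rot [ 3.1416e+00 -4.0000e-04 -2.9648e+00] w 0.08779532647773244 gf 0.0 F [-0.42 -0.14  0.33]
row [-0.004   0.0035  0.0021] [ 0.     -0.0005 -0.0011]
```

View pics/b.png

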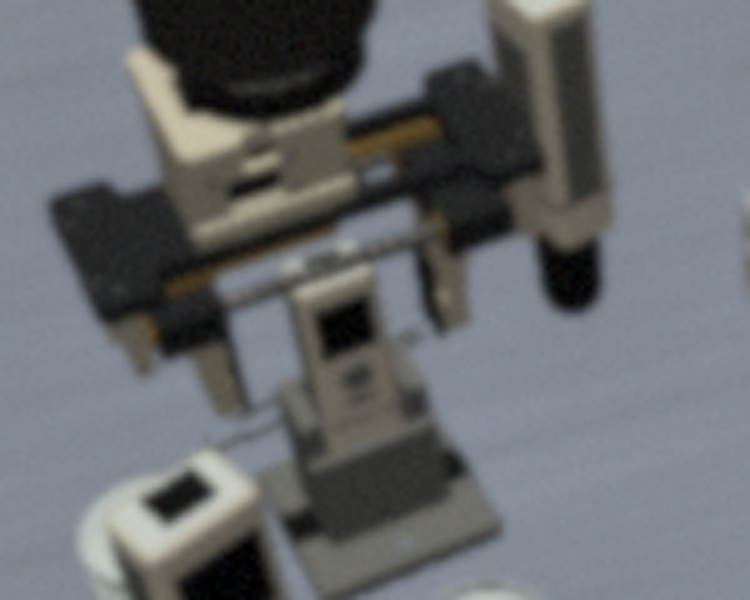

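The stick's top sits between the fingers and nothing is touching. I'll close the grip.

jog_arm([
  [[100,0,0,0,0,0,0],[140,0,0,0,0,0,0],[180,0,0,0,0,0,0],[220,0,0,0,0,0,0],[255,0,0,0,0,0,0],[255,0,0,0,0,0,0],[255,0,0,0,0,0,0],[255,0,0,0,0,0,0]],
], newtons=20)

```text
t: 3.55
eef_pos: [0.5416, -0.2412, 0.1025]
ee_rot: [3.141, 0.0, -2.964]
force: [-0.0, 1.7, 0.7]
width: 0.036
gripper_force: 20.0
```

```bash
python3 -c "
from h import *
go(.541,-.242,.24,-2.964)"
```

```text
t 3.55 pos [ 0.5416 -0.2412  0.1025] rot [ 3.1413  0.     -2.964 ] w 0.03600541796468209 gf 19.967785477638245 F [-0.04  1.72  0.7 ]
row [ 0.0028 -0.0028 -0.5499] [0.0003 0.     0.    ]
```

jog_arm([
  [[255,0,0,-0.04,0,0,0],[255,0,0,-0.11,0,0,0],[255,0,0,-0.2,0,0,0],[255,0,0,-0.3,0,0,0],[255,0,0,-0.4,0,0,0],[255,0,0,-0.5,0,0,0],[255,0,0,-0.57,0,0,0],[255,0,0,-0.6,0,0,0]],
])

```text
t: 4.35
eef_pos: [0.5422, -0.2417, 0.2552]
ee_rot: [-3.14, 0.003, -2.964]
force: [-0.5, 0.2, -1.4]
width: 0.0357
gripper_force: 20.0
```

```bash
python3 -c "
from h import *
go(.491,.306,.2525,-2.964)
t=grab('top');s=grab('scene')
b=lambda i,u,v,w,k:cv2.resize(i[v:v+w,u:u+w],(400,400),interpolation=cv2.INTER_CUBIC)
cv2.imwrite('pics/d.png',np.hstack([b(t['color'][:,:,::-1],217,209,40,10),b(s['color'][:,:,::-1],353,165,40,10)]))
cv2.imwrite('pics/e.png',cv2.resize(s['color'][60:260,150:400,::-1],(750,600)))"
```

```text
t 4.35 pos [ 0.5422 -0.2417  0.2552] rot [-3.1402e+00  2.9000e-03 -2.9639e+00] w 0.03567596140519796 gf 19.967186450958252 F [-0.47  0.22 -1.37]
row [-0.1857  2.1924  0.0084] [-0.0017  0.0037  0.0001]
```

View pics/d.png

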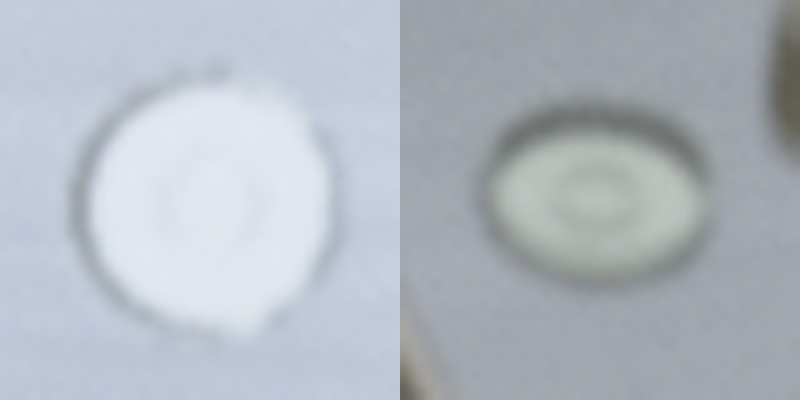

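View pics/e.png

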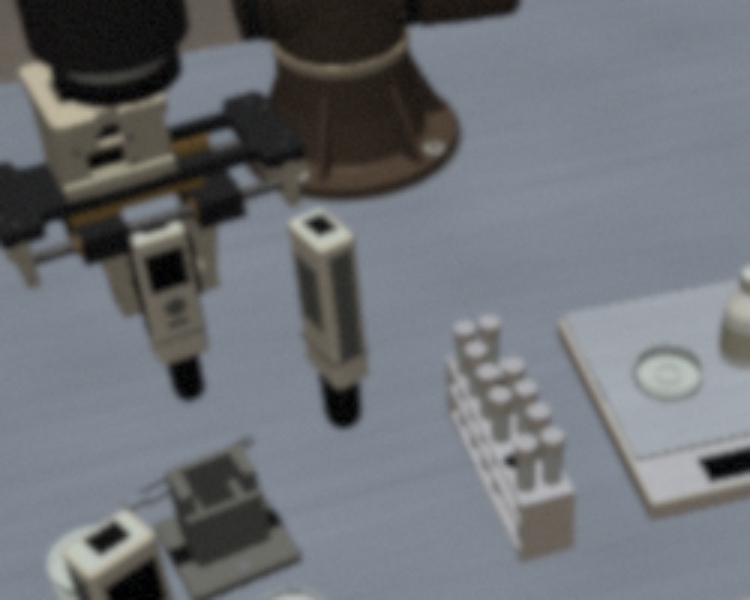

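The thermometer hangs clear of the cradle and upright. The dish well is centred at about (238,229) in the top view and (372.5,184.5) in the scene view.

```bash
python3 -c "
from h import *
t=grab('top');s=grab('scene')
for z in(.037,.041):print(ray(t,237.7,228.8,z),ray(s,372.3,184.2,z))
print(tri([t,s],[(237.7,228.8),(372.3,184.2)]))
for z in (.047,):
  # rim outline extents: scene full outline 485..712 cols, 105..285 rows
  print(ray(s,353+(598-400)/10-.45,165+19.2-.45,.0395), ray(t,217+20.5-.45,209+20.3-.45,.0395))
go(.491,.306,.2525,-2.964)
"
```

```text
[0.5078907  0.14883099 0.037     ] [0.50600066 0.1542758  0.037     ]
[0.50783003 0.14808689 0.041     ] [0.50999339 0.15223662 0.041     ]
[0.50856499 0.15050335 0.03985449]
[0.5069602  0.15381096 0.0395    ] [0.5077803  0.14980006 0.0395    ]
t 4.55 pos [ 0.5411 -0.2412  0.2517] rot [ 3.1409e+00 -1.0000e-03 -2.9642e+00] w 0.035859663974163854 gf 19.9668949842453 F [-0.71 -0.54 -1.97]
row [-1.8910e-01  2.1896e+00 -1.8000e-03] [ 0.0009 -0.0012 -0.0002]
```

jog_arm([
  [[255,-0.005,0.04,0,0,0,0],[255,-0.015,0.12,0,0,0,0],[255,-0.025,0.24,0,0,0,0],[255,-0.035,0.36,0,0,0,0],[255,-0.045,0.48,0,0,0,0],[255,-0.055,0.6,0,0,0,0],[255,-0.06,0.69,0,0,0,0],[255,-0.063,0.73,0,0,0,0]],
])

```text
t: 5.35
eef_pos: [0.5241, -0.057, 0.2518]
ee_rot: [3.141, -0.001, -2.962]
force: [-0.1, 0.3, -1.6]
width: 0.0359
gripper_force: 20.0
```

jog_arm([
  [[255,-0.005,0.04,0,0,0,0],[255,-0.015,0.12,0,0,0,0],[255,-0.025,0.24,0,0,0,0],[255,-0.035,0.36,0,0,0,0],[255,-0.045,0.48,0,0,0,0],[255,-0.055,0.6,0,0,0,0],[255,-0.06,0.69,0,0,0,0],[255,-0.063,0.73,0,0,0,0]],
])

```text
t: 6.15
eef_pos: [0.5079, 0.1248, 0.2521]
ee_rot: [-3.141, -0.001, -2.963]
force: [-0.4, -0.4, -1.9]
width: 0.0359
gripper_force: 20.0
```

jog_arm([
  [[255,-0.005,0.04,0,0,0,0],[255,-0.015,0.12,0,0,0,0],[255,-0.025,0.24,0,0,0,0],[255,-0.035,0.36,0,0,0,0],[255,-0.045,0.48,0,0,0,0],[255,-0.055,0.6,0,0,0,0],[255,-0.06,0.69,0,0,0,0],[255,-0.063,0.73,0,0,0,0]],
])

```text
t: 6.95
eef_pos: [0.4914, 0.3071, 0.2521]
ee_rot: [-3.141, -0.0, -2.964]
force: [-0.5, 0.2, -1.6]
width: 0.0361
gripper_force: 20.0
```

```bash
python3 -c "
from h import *
s=grab('scene');go(.491,.307,.1395,-2.964)
u,v=map(int,proj(s,[.491,.307,.1]))
cv2.imwrite('pics/g.png',cv2.resize(s['color'][v-75:v+75,u-100:u+100,::-1],(800,600),interpolation=cv2.INTER_CUBIC));print(u,v)
p=arm.get_state()['eef_pos'];print(proj(s,p-[0,0,.0865]),proj(s,p-[0,0,.0465]))"
```

```text
t 7.0 pos [0.4914 0.3075 0.252 ] rot [-3.1412e+00 -5.0000e-04 -2.9635e+00] w 0.035551960875338476 gf 19.966792166233063 F [ 0.69  0.71 -0.65]
row [ 0.0019 -0.0016  0.4499] [-0.0004 -0.0006  0.0007]
426 148
[430.73460584 127.72763962] [433.28518872 113.9908479 ]
```

View pics/g.png

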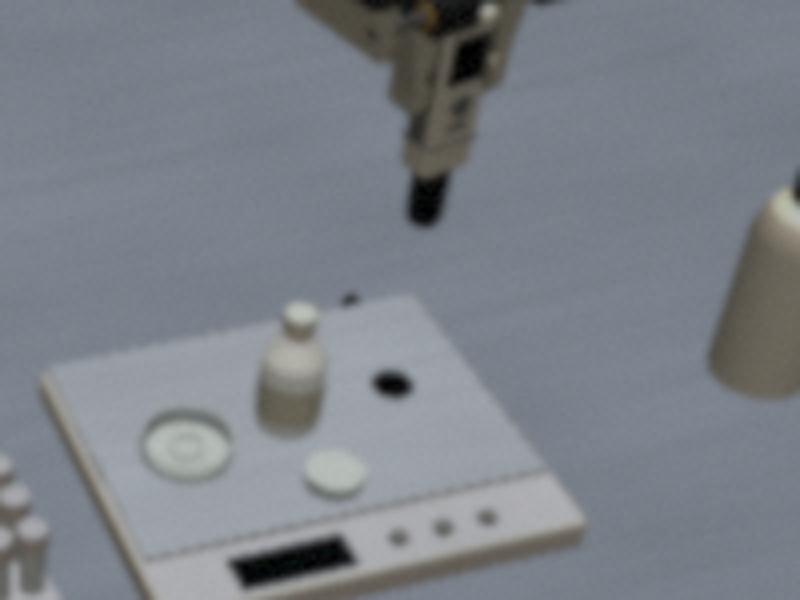

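The scene view shows the lens at crop (425,218), about where I predicted it, with the label at (392,384), directly below given the known camera offset. I'll descend and hold.

jog_arm([
  [[255,0.002,-0.002,0.03,0,0,0],[255,0.002,-0.002,0.1,0,0,0],[255,0.002,-0.002,0.18,0,0,0],[255,0.002,-0.002,0.26,0,0,0],[255,0.002,-0.002,0.33,0,0,0],[255,0.002,-0.002,0.39,0,0,0],[255,0.002,-0.002,0.43,0,0,0],[255,0.002,-0.002,0.445,0,0,0]],
])

```text
t: 7.8
eef_pos: [0.4907, 0.3039, 0.1401]
ee_rot: [-3.14, -0.001, -2.965]
force: [0.2, 0.5, -0.7]
width: 0.036
gripper_force: 20.0
```

jog_arm([
  [[255,0,0,0,0,0,0],[255,0,0,0,0,0,0],[255,0,0,0,0,0,0],[255,0,0,0,0,0,0],[255,0,0,0,0,0,0],[255,0,0,0,0,0,0],[255,0,0,0,0,0,0],[255,0,0,0,0,0,0]],
])

```text
t: 8.6
eef_pos: [0.4909, 0.3053, 0.1413]
ee_rot: [3.142, -0.0, -2.964]
force: [-0.6, 0.7, -1.5]
width: 0.0357
gripper_force: 20.0
```

```bash
python3 -c "
from h import *
s=grab('scene');go(.491,.307,.1395,-2.964)
cv2.imwrite('pics/i.png',cv2.resize(s['color'][110:215,350:490,::-1],(800,600),interpolation=cv2.INTER_CUBIC))
p=arm.get_state()['eef_pos'];print(proj(s,p-[0,0,.0865]))"
```

```text
t 8.65 pos [0.4909 0.3053 0.1413] rot [-3.1416 -0.     -2.964 ] w 0.03625008891754228 gf 19.966690242290497 F [-0.23 -0.84 -1.97]
row [-0.0015  0.0067  0.0073] [-0. -0.  0.]
[423.41668784 162.60877508]
```

View pics/i.png

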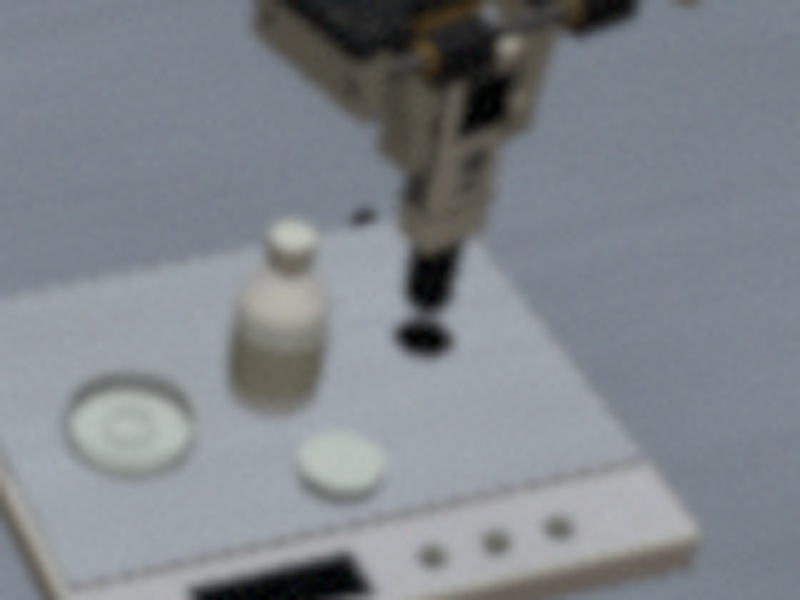

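The lens is at crop (427,300), just above the label at (423,338), and aligned with it. I'll hold longer.

jog_arm([
  [[255,0,0,0.003,0,0,0],[255,0,0,0.006,0,0,0],[255,0,0,0.006,0,0,0],[255,0,0,0.006,0,0,0],[255,0,0,0.006,0,0,0],[255,0,0,0.006,0,0,0],[255,0,0,0.006,0,0,0],[255,0,0,0.006,0,0,0]],
])

```text
t: 9.45
eef_pos: [0.491, 0.3053, 0.1398]
ee_rot: [3.142, 0.0, -2.964]
force: [-0.7, 0.3, -1.3]
width: 0.0355
gripper_force: 20.0
```

jog_arm([
  [[255,0,0,0,0,0,0],[255,0,0,0,0,0,0],[255,0,0,0,0,0,0],[255,0,0,0,0,0,0],[255,0,0,0,0,0,0],[255,0,0,0,0,0,0],[255,0,0,0,0,0,0],[255,0,0,0,0,0,0]],
])

```text
t: 10.25
eef_pos: [0.491, 0.3053, 0.1398]
ee_rot: [-3.142, -0.0, -2.964]
force: [-0.4, 0.1, -1.3]
width: 0.0363
gripper_force: 20.0
```

```bash
python3 -c "
from h import *
s=grab('scene')
print(ray(s,424.7,162.5,.0543),ray(s,424,169.1,.032))
go(.5077,.148,.252,-2.964)"
```

```text
[0.49112024 0.30903324 0.0543    ] [0.49195017 0.31010943 0.032     ]
t 10.3 pos [0.491  0.3053 0.1398] rot [ 3.1416  0.     -2.9641] w 0.03573585505965604 gf 19.966860115528107 F [-0.5   0.53 -0.34]
row [ 0.0452 -0.6311 -0.4487] [ 0.      0.     -0.0001]
```

The scene view puts the lens within 1.5 mm of the label's centre, and it has held for over 2 s. Now I'll lift and carry it over the bottle to the dish.

jog_arm([
  [[255,0,0,-0.03,0,0,0],[255,0,0,-0.1,0,0,0],[255,0,0,-0.18,0,0,0],[255,0,0,-0.26,0,0,0],[255,0,0,-0.34,0,0,0],[255,0,0,-0.4,0,0,0],[255,0,0,-0.44,0,0,0],[255,0,0,-0.45,0,0,0]],
])

```text
t: 11.1
eef_pos: [0.4913, 0.3056, 0.2538]
ee_rot: [3.14, 0.002, -2.964]
force: [-0.4, -0.6, -0.8]
width: 0.0357
gripper_force: 20.0
```

jog_arm([
  [[255,0.002,-0.03,0,0,0,0],[255,0.007,-0.1,0,0,0,0],[255,0.014,-0.2,0,0,0,0],[255,0.021,-0.3,0,0,0,0],[255,0.028,-0.4,0,0,0,0],[255,0.036,-0.52,0,0,0,0],[255,0.042,-0.6,0,0,0,0],[255,0.045,-0.63,0,0,0,0]],
])

```text
t: 11.9
eef_pos: [0.5071, 0.1455, 0.2516]
ee_rot: [-3.141, -0.001, -2.966]
force: [-0.2, 0.4, -2.0]
width: 0.0359
gripper_force: 20.0
```

```bash
python3 -c "
from h import *
go(.508,.1485,.154,-2.964)"
```

```text
t 11.9 pos [0.5071 0.1455 0.2516] rot [-3.141e+00 -1.400e-03 -2.966e+00] w 0.03586745106995952 gf 19.966821670532227 F [-0.24  0.41 -2.03]
row [-0.0061  0.0116  0.3905] [-0.0008 -0.0018 -0.0025]
```

jog_arm([
  [[255,0,0,0.03,0,0,0],[255,0,0,0.09,0,0,0],[255,0,0,0.16,0,0,0],[255,0,0,0.23,0,0,0],[255,0,0,0.29,0,0,0],[255,0,0,0.34,0,0,0],[255,0,0,0.37,0,0,0],[255,0,0,0.385,0,0,0]],
])

```text
t: 12.7
eef_pos: [0.5074, 0.1484, 0.1551]
ee_rot: [-3.141, -0.001, -2.964]
force: [-0.4, -0.1, -1.3]
width: 0.0361
gripper_force: 20.0
```

jog_arm([
  [[255,0,0,0,0,0,0],[255,0,0,0,0,0,0],[255,0,0,0,0,0,0],[255,0,0,0,0,0,0],[255,0,0,0,0,0,0],[255,0,0,0,0,0,0]],
])

```text
t: 13.3
eef_pos: [0.5078, 0.1483, 0.1563]
ee_rot: [3.141, 0.0, -2.964]
force: [-0.4, -0.0, -1.5]
width: 0.0362
gripper_force: 20.0
```

```bash
python3 -c "
from h import *
s=grab('scene');go(.508,.1485,.154,-2.964)
cv2.imwrite('pics/k.png',cv2.resize(s['color'][125:215,320:440,::-1],(800,600),interpolation=cv2.INTER_CUBIC))
p=arm.get_state()['eef_pos'];print(proj(s,p-[0,0,.0865]))"
```

```text
t 13.35 pos [0.5078 0.1483 0.1562] rot [ 3.1415e+00  2.0000e-04 -2.9640e+00] w 0.03589420425115027 gf 19.966787695884705 F [ 0.29  0.2  -1.85]
row [-0.0011  0.0006  0.0088] [ 0.0001  0.0003 -0.    ]
[371.27475232 175.47868404]
```

View pics/k.png

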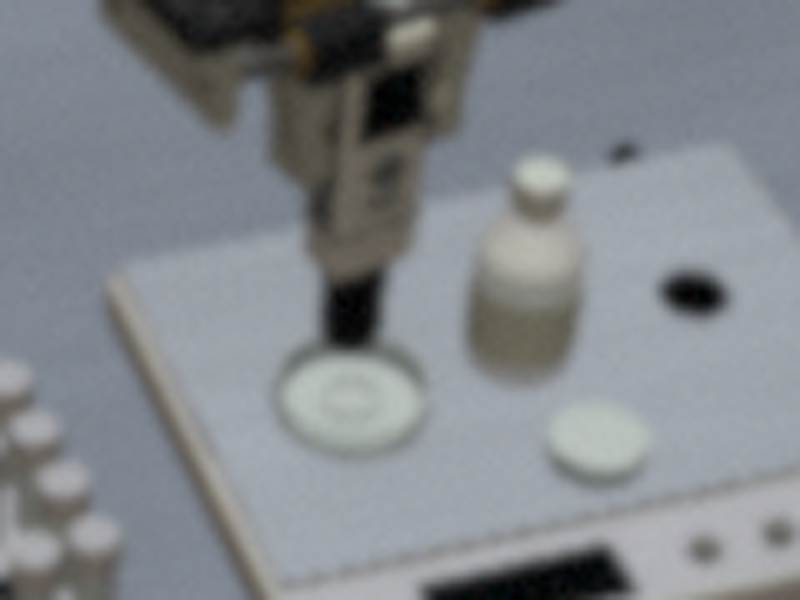

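The lens, at crop (350,335), sits directly above the well at (352,397), about 22 mm over the rim. It is still, so I'm handing in.

```bash
python3 -c "
from station import arm
print(arm.job_done())"
```

```text
the job is handed in; nothing more can be done
None
```

I've handed the job in. I held the thermometer still about 21 mm above the black label for over 2 s. At hand-in the arm was holding it upright and still over the dish's centre well, about 22 mm above the rim. I saw nothing touched or shifted, but the hand-in returned no verdict.

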